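# Put the microscope objectives away in order of power

### The arm

A 6-joint arm with a two-finger parallel gripper is mounted at the origin on the work surface. World frame = base frame: x ahead of the robot, y to its left, z up, the work surface at z = 0. Lengths are in m, angles in degrees, forces in N, time in s.
With the tool pointing down it reaches from about 0.275 to 0.825 m from the base axis. Payload 5.2 kg.
Tool frame: the origin (TCP) lies midway between the tips of the shut fingers; the grasp point (between the pads) lies 19 mm behind it (grip_point_offset is the distance from the TCP to the grasp point, in m); z points along the fingers, y is the line along which they close (so a half turn about z gives the same grasp; the last joint's range is limited). The gripper opens to 93 mm and grips with 3 to 60 N. Pads are 15 mm wide; open, the fingers measure 128 mm over their backs; the gripper's body (75 mm by 188 mm) begins 65 mm behind the grasp point.
Start: joints at [-78.025, 14.817, 87.949, -0, 77.235, -11.62], TCP at [0.22, -0.504, 0.19] pointing down, gripper open.
Joint ranges: [-179.93, 179.93], [-52.35, 119.4], [10.71, 147.94], [-69.91, 249.91], [12.55, 155.21], [-178.61, 178.61]. Speed limits (degrees/s): [147.25, 147.25, 180, 180, 180, 180].

### API

Orientations are given as [roll, pitch, yaw] about the fixed x, y, z axes, in that order (R = Rz(yaw) Ry(pitch) Rx(roll)).
In Python, from bench import get_obs, capture, camera_params, job_done, find_in, grip_point_offset gives the robot as it stands.
- The arm moves only by the tool move_arm, never from a script. Its argument "commands" is a list of rows, each a list of 5 numbers: the opening in per cent of the stroke, from 0 (shut) to 100 (fully open), then the shift along the tool's x, y, z in units of 0.3 m (1.0 is 0.3 m), then the turn about the tool's z in units of pi/2 rad (1.0 is pi/2 rad). In form: [[jaw, dx, dy, dz, turn], ...]. A call has 1 to 12 rows; each row is the pose to reach, as a shift and turn from the pose commanded when the call began, along the tool's axes at that moment; what a row does not reach only later rows make up. A row lasts 1/8 s, in which the tool goes at most 62.5 mm and 10.7 degrees, less where a joint would pass 70% of its speed; a pose out of reach is approached as far as the arm can. A call with a number of a shift or a turn outside -1 to 1 is refused whole. A call with a gripper value outside its range is refused whole. The fingers move at their own pace and stop on an object; "squeeze" is the grip in N (left out, the last holds). Time passes only in rows, so rows that repeat a pose let the fingers close. It gives the time, the measured TCP pose, the force, the opening and the grip force at its end, in the units of the state.
- get_obs(): the state, without advancing time (a new reading comes with each control period).
- capture(name): name is "scene" or "side" or "wrist"; returns the picture (480x640x3 uint8, blue, green, red); there is no depth.
- camera_params(name): a dict with "fx", "fy", "cx", "cy" (pixels), "R" (3x3) and "t" (3): a world point X has camera coordinates R X + t. Camera axes: x right, y down, z forward; pixel columns grow to the right and rows downward; lengths in m; the calibration is good to about 2 mm. A picture is of the moment at which its call begins: read the wrist's pose just before it. camera_params takes no time and is no camera call; for the wrist camera it gives the pose at the moment of the call.
- job_done(): hands the job in; it is judged then, once.
Trained networks look in the newest picture that a camera, given by its name, has taken for a name from the list of things; names that differ only in an ending like _2 or _b are one class to them, and where a whole thing is asked for, a point or a joint stands for the part that bears it (a point fixed in the world has none). Each returns a list of dicts, best first, with "p" (0 to 1); they miss things now and then, are a little off and sometimes report something else, mostly with a low value. They report only what shows in the picture. A call takes as long as a camera call.
- find_in(camera, name): "rect" ([left, top, right, bottom] in pixels, round what is visible of it).
The state is a dict: "t": time; "joints": joint angles; "joint_vel": joint speeds; "joint_torque": joint torques, N m; "tcp_pos": TCP position; "orientation": TCP orientation; "force": force on the tool from outside, world axes, zero at the start; "ft_torque": the same for the moment, N m; "grip_width": finger opening in m; "grip_force": force on a finger pad.
Only numpy, scipy, OpenCV 4.12 (cv2) and the standard library are available. Lean on these libraries where they do the work, as an engineer would, in place of code of your own. Each camera call takes 0.05 s, during which the arm holds its last target. There are 200 camera calls.

### The job

Put the four microscope objectives away in the wooden storage block, one standing lens up in each recess, in order of length: the shortest in the recess next to the red dot, then the next longer, to the longest at the far end. They are lenses, so set each one down gently, without dropping it, and do not let any fall over; leave the eyepieces, the oil bottle and the dish where they stand.

Things in the scene. Friction and masses are not known exactly. Their poses are not given: they have to be found in the camera images.
- objective_red: microscope objective with a red ring, the shortest of the four: 38 mm long, loose, 60 to 200 g, standing upright, lens up. From below: dark thread, 25 mm diameter, 5 mm high; silver barrel, 32 mm diameter, from 5 to 26 mm up (grip it there); red ring from 26 to 31 mm, narrowing to 23 mm; lens nose above. Origin: centre of its underside; z up its axis.
- objective_yellow: microscope objective with a yellow ring, the second shortest of the four: 46 mm long, loose, 60 to 200 g, standing upright, lens up. From below: dark thread, 25 mm diameter, 5 mm high; silver barrel, 32 mm diameter, from 5 to 31 mm up (grip it there); yellow ring from 31 to 36 mm, narrowing to 23 mm; lens nose above. Origin: centre of its underside; z up its axis.
- objective_green: microscope objective with a green ring, the second longest of the four: 54 mm long, loose, 60 to 200 g, standing upright, lens up. From below: dark thread, 25 mm diameter, 5 mm high; silver barrel, 32 mm diameter, from 5 to 36 mm up (grip it there); green ring from 36 to 41 mm, narrowing to 23 mm; lens nose above. Origin: centre of its underside; z up its axis.
- objective_blue: microscope objective with a blue ring, the longest of the four: 62 mm long, loose, 60 to 200 g, standing upright, lens up. From below: dark thread, 25 mm diameter, 5 mm high; silver barrel, 32 mm diameter, from 5 to 40 mm up (grip it there); blue ring from 40 to 45 mm, narrowing to 23 mm; lens nose above. Origin: centre of its underside; z up its axis.
- block: fixed wooden storage block, turned any way: 266 (its x) by 78 (its y), 18 mm high, with a row of four round recesses and a red dot near one end. Origin: centre of its underside; z up. Red dot (14 mm wide) at x = -118 mm; recesses at x = -78, -18, +42, +102 mm, y = 0, each 48 mm wide, 4 mm deep, its dark floor 14 mm above the table. Centred objectives stand 28 mm apart in it.
- eyepiece_a: one of two like eyepieces, not part of the job: black body, 42 mm diameter, standing on the table with a silver tube, 23 mm diameter, pointing up; 58 mm high, loose, no coloured ring. Origin: centre of its underside.
- eyepiece_b: one of two like eyepieces, not part of the job: black body, 42 mm diameter, standing on the table with a silver tube, 23 mm diameter, pointing up; 58 mm high, loose, no coloured ring. Origin: centre of its underside.
- oil_bottle: small amber bottle of immersion oil with a black cap and pale label, not part of the job: 32 mm diameter, 66 mm high, loose, upright. Origin: centre of its underside.
- dish: clear round culture dish with a pinkish disc inside, not part of the job: 62 mm diameter, 15 mm high, loose. Origin: centre of its underside.

How it is judged:
By the outcome, as a careful person would: the job done as asked, in the order asked, and still so for the second after the job is handed in, with the robot touching nothing.
It also fails if it takes over 120 s, if anything falls off the work surface, if the arm or the gripper's body presses on something with over 40 N, if the wrist force passes 120 N, or if a joint passes its speed limit or range.

## Working session

There is one attempt and no reset: what is moved stays moved. The work goes in short steps, Python scripts to look and compute and a tool call to move; the robot and the scene stay as the last step left them, time stands still between calls to the robot, and variables do not carry over. Pictures are saved under pics/ and viewed, at most 14 in all, crops included, and the job is handed in when it is done.

Besides the shell and the picture viewer there is one more tool, called after "Emit:" as name([rows], argument=value, ...), one row to a line, values as JSON. move_arm: Moves the arm, as the interface text tells. Shifts and turns lie within -1 to 1; 1 stands for 0.3 m of shift or pi/2 rad of turn. Its arguments: {"type":"object","properties":{"commands":{"type":"array"},"squeeze":{"type":"number"}},"required":["commands"]}

```bash
mkdir -p pics; ls; python3 - <<'E'
from bench import *
import cv2
o=get_obs();print(o['tcp_pos'],o['orientation'],o['grip_width'],grip_point_offset)
for c in ('scene','side'):
    im=capture(c);cv2.imwrite(f'pics/{c}0.png',im)
    p=camera_params(c);print(c,p)
    for n in ['objective_red','objective_yellow','objective_green','objective_blue','block','eyepiece_a','oil_bottle','dish']:
        print(n,[([round(v) for v in d['rect']],round(d['p'],2)) for d in find_in(c,n)[:3]])
E
```

```text
pics
[ 0.22000448 -0.50340348  0.18962866] [-1.79896946e+02 -1.91536070e-02  2.35922910e+01] 0.09278302829827766 0.0188
scene {'fx': 447.6480902741751, 'fy': 447.6480902741751, 'cx': 324.8386063162187, 'cy': 234.21789973212677, 'R': array([[ 0.89162922,  0.4527349 , -0.00533313],
       [ 0.36747772, -0.73050184, -0.57561027],
       [-0.26449472,  0.51127113, -0.81770678]]), 't': array([-0.51837205, -0.14974906,  0.81178271])}
objective_red [([350, 173, 367, 198], 0.57), ([365, 238, 387, 271], 0.16)]
objective_yellow [([329, 106, 346, 129], 0.62)]
objective_green [([366, 239, 386, 269], 0.7), ([106, 309, 302, 480], 0.32)]
objective_blue [([397, 181, 418, 216], 0.94)]
block [([107, 308, 302, 480], 0.55), ([327, 103, 346, 130], 0.43), ([277, 146, 314, 176], 0.41)]
eyepiece_a [([257, 169, 284, 207], 0.61), ([315, 198, 337, 235], 0.37)]
oil_bottle [([316, 196, 338, 234], 0.73)]
dish [([277, 147, 312, 178], 0.89)]
side {'fx': 516.6911558643131, 'fy': 516.6911558643131, 'cx': 323.12883415110696, 'cy': 246.01906444513313, 'R': array([[ 0.83507009, -0.55010283,  0.00669498],
       [-0.37309202, -0.57522272, -0.72795685],
       [ 0.40430223,  0.60539715, -0.68559026]]), 't': array([-0.42881962,  0.27664486,  0.50073018])}
objective_red [([277, 206, 295, 231], 0.9), ([189, 233, 234, 268], 0.57)]
objective_yellow [([183, 184, 205, 212], 0.65)]
objective_green [([361, 218, 382, 255], 0.95)]
objective_blue [([321, 180, 341, 216], 0.78)]
block [([317, 362, 561, 480], 0.64)]
eyepiece_a [([240, 158, 268, 195], 0.79), ([221, 256, 252, 305], 0.67)]
oil_bottle [([298, 228, 320, 274], 0.56)]
dish [([188, 233, 236, 270], 0.77)]
```

View pics/scene0.png

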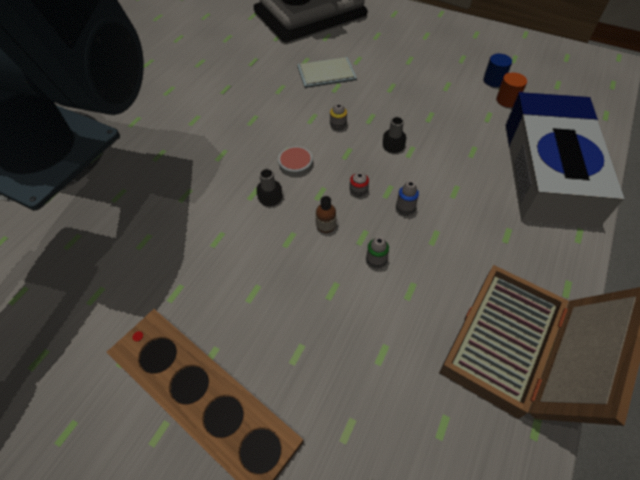

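View pics/side0.png

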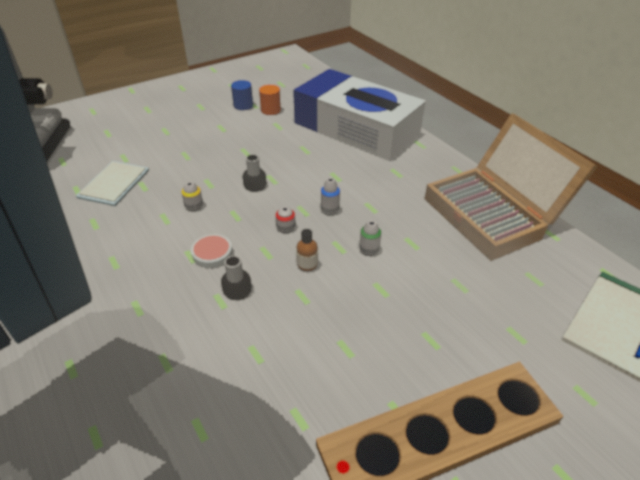

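The scene view shows red at (359,184), yellow (338,117), green (377,252) and blue (407,198). The block's dot is at (138,337) and its recesses run from (157,355) to (260,450). The side view agrees, and the network rectangles match. Next step: localise by fitting.

```bash
cat > h.py <<'E'
import numpy as np,cv2
from scipy.optimize import least_squares
from bench import *
SH={'red':(.038,26,31),'yellow':(.046,31,36),'green':(.054,36,41),'blue':(.062,40,45)}
def proj(P,X):
    c=np.atleast_2d(X)@P['R'].T+P['t'];return np.c_[P['fx']*c[:,0]/c[:,2]+P['cx'],P['fy']*c[:,1]/c[:,2]+P['cy']]
def ray(P,uv,z):
    d=P['R'].T@np.array([(uv[0]-P['cx'])/P['fx'],(uv[1]-P['cy'])/P['fy'],1]);c=-P['R'].T@P['t'];return (c+d*(z-c[2])/d[2])[:2]
def prof(h,prs):
    a=np.linspace(0,2*np.pi,40)
    return np.vstack([np.c_[r*np.cos(a),r*np.sin(a),0*a+z] for r,z in prs])
def obj(c):
    L,b,t=SH[c];return prof(L,[(.0125,0),(.0125,.005),(.016,.005),(.016,b/1e3),(.0115,t/1e3),(.008,L)])
def fit(M,views,x0):   # views: list of (P,rect)
    def f(x):
        r=[]
        for P,R in views:
            q=proj(P,M+[x[0],x[1],0]);r+=list(np.r_[q.min(0),q.max(0)]-R)
        return r
    s=least_squares(f,x0,loss='soft_l1');return s.x,np.abs(s.fun).max()
E
python3 - <<'E'
from h import *
S,D=camera_params('scene'),camera_params('side')
OTH={'eyA':(prof(0,[(.021,0),(.021,.03),(.0115,.058)]),[257,169,284,207],[221,256,252,305]),'eyB':(prof(0,[(.021,0),(.021,.03),(.0115,.058)]),[383,117,407,152],[240,158,268,195]),
'oil':(prof(0,[(.016,0),(.016,.04),(.008,.066)]),[316,196,338,234],[298,228,320,274]),'dish':(prof(0,[(.031,0),(.031,.015)]),[277,147,312,178],[188,233,236,270])}
O={'red':([350,173,367,198],[277,206,295,231]),'yellow':([329,106,346,129],[183,184,205,212]),'green':([366,239,386,269],[361,218,382,255]),'blue':([397,181,418,216],[321,180,341,216])}
for k,(a,b) in O.items(): print(k,*fit(obj(k),[(S,np.array(a)),(D,np.array(b))],[.5,0]))
for k,(m,a,b) in OTH.items(): print(k,*fit(m,[(S,np.array(a)),(D,np.array(b))],[.5,0]))
for c,P,seeds,dot in (('scene',S,[(157,355),(189,384),(223,416),(260,450)],(138,337)),('side',D,[(378,454),(428,434),(474,414),(519,397)],(343,467))):
    im=cv2.imread(f'pics/{c}0.png');m=(im.max(2)<45).astype(np.uint8)
    n,l,st,ce=cv2.connectedComponentsWithStats(m)
    for s in seeds:
        i=l[s[1],s[0]];print(c,i,st[i],ray(P,ce[i],.0155).round(4))
    print('dot',ray(P,dot,.018).round(4))
E
```

```text
red [0.55705868 0.17240383] 2.047883968936958
yellow [0.45517286 0.29870509] 3.3407008692259694
green [0.63814124 0.05801604] 3.3654789465806516
blue [0.64014151 0.16969387] 3.0833854362251145
eyA [0.43163363 0.09455906] 4.524650517174052
eyB [0.56765675 0.30005958] 4.60853922471577
oil [0.54263327 0.08252963] 2.315221644881717
dish [0.43141415 0.17840624] 2.64580068163869
scene 154 [139 338  37  35 976] [ 0.4445 -0.2065]
scene 156 [ 171  366   37   38 1088] [ 0.5037 -0.2186]
scene 158 [ 204  396   39   41 1227] [ 0.5626 -0.2306]
scene 159 [ 240  429   41   44 1388] [ 0.6215 -0.2427]
dot [ 0.4074 -0.1989]
side 11 [ 357  435   41   40 1251] [ 0.4444 -0.2084]
side 10 [ 407  417   41   36 1126] [ 0.5032 -0.2202]
side 9 [ 455  399   39   34 1033] [ 0.5622 -0.2321]
side 6 [499 382  38  32 806] [ 0.6188 -0.2434]
dot [ 0.406  -0.2002]
```

Emit:
move_arm([
  [60,0.17,-0.11,0,0.08],
  [60,0.34,-0.22,0,0.17],
  [60,0.51,-0.33,0,0.26],
  [60,0.68,-0.44,0,0.34],
  [60,0.857,-0.547,0,0.391],
  [60,0.857,-0.547,0,0.391],
], squeeze=20)

```text
t: 1.65
tcp_pos: [0.3919, -0.247, 0.1907]
orientation: [-180.0, -0.0, -11.2]
force: [0.2, -0.5, 0.1]
grip_width: 0.0556
grip_force: 0.0
```

```bash
cat >> h.py <<'E'
def go(x,y,z):
    o=get_obs();p=np.array(o['tcp_pos']);r=np.radians(o['orientation'])
    from scipy.spatial.transform import Rotation as Ro
    Rm=Ro.from_euler('xyz',r).as_matrix()
    print('at',p.round(4),np.degrees(r).round(2),'units',((np.array([x,y,z])-p)@Rm/.3).round(3),'yaw turn',round((np.degrees(r[2])+11.6)/90,3))
E
python3 -c "
from h import *
go(.557,.172,.14)"
```

```text
at [ 0.3919 -0.247   0.1907] [-1.7995e+02 -4.0000e-02 -1.1240e+01] units [ 0.267 -1.477  0.17 ] yaw turn 0.004
```

Emit:
move_arm([
  [60,0.04,-0.2,0,0.004],
  [60,0.07,-0.4,0.02,0.004],
  [60,0.1,-0.6,0.05,0.004],
  [60,0.13,-0.74,0.085,0.004],
])

```text
t: 2.15
tcp_pos: [0.4735, -0.0402, 0.165]
orientation: [180.0, -0.1, -11.9]
force: [0.2, -1.1, -0.1]
grip_width: 0.0559
grip_force: 0.0
```

Emit:
move_arm([
  [60,0.04,-0.2,0.02,0],
  [60,0.07,-0.4,0.04,0],
  [60,0.1,-0.6,0.06,0],
  [60,0.13,-0.74,0.085,0],
  [60,0.13,-0.74,0.085,0],
])

```text
t: 2.78
tcp_pos: [0.5577, 0.1692, 0.1383]
orientation: [180.0, 0.1, -11.8]
force: [-1.0, -0.5, -0.5]
grip_width: 0.0556
grip_force: 0.0
```

```bash
python3 - <<'E'
from h import *
go(.557,.172,.0065)
P=camera_params('wrist');im=capture('wrist');cv2.imwrite('pics/w1.png',im)
print('cam',-P['R'].T@P['t'])
G={'red':(.557,.172),'yellow':(.455,.299),'green':(.638,.058),'blue':(.640,.170)}
for k in G:
    for d in find_in('wrist','objective_'+k)[:1]:
        print(k,np.round(d['rect']),round(d['p'],2),*fit(obj(k),[(P,np.array(d['rect']))],G[k]))
E
```

```text
at [0.5577 0.1692 0.1383] [ 1.7998e+02  6.0000e-02 -1.1760e+01] units [-0.004 -0.009  0.439] yaw turn -0.002
cam [0.64192312 0.15026025 0.33252883]
red [306. 208. 338. 242.] 0.61 [0.55743004 0.16990189] 1.5422732259273175
green [406.  93. 454. 135.] 0.82 [0.63608885 0.0580511 ] 0.33889111789432036
blue [281. 117. 321. 160.] 0.68 [0.64005126 0.17039039] 1.5521791083910728
```

View pics/w1.png

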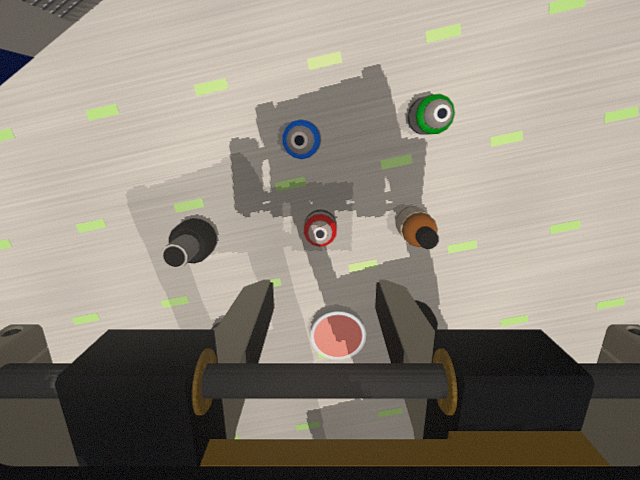

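The wrist view shows red at (321,229) between the fingers, blue at (300,139) and green at (434,114). All agree with the fits, so I'm descending on red.

Emit:
move_arm([
  [60,-0.003,-0.005,0.15,0],
  [60,-0.003,-0.005,0.3,0],
  [60,-0.003,-0.005,0.4,0],
  [60,-0.003,-0.005,0.438,0],
  [60,-0.003,-0.005,0.438,0],
  [45,-0.003,-0.005,0.438,0],
  [35,-0.003,-0.005,0.438,0],
  [25,-0.003,-0.005,0.438,0],
  [25,-0.003,-0.005,0.438,0],
  [25,-0.003,-0.005,0.438,0],
], squeeze=20)

```text
t: 4.28
tcp_pos: [0.5566, 0.1698, 0.0082]
orientation: [-180.0, -0.0, -11.9]
force: [0.2, 1.0, 0.1]
grip_width: 0.0238
grip_force: 0.2
```

```bash
python3 - <<'E'
from h import *
go(.4445,-.2075,.12)
E
```

```text
at [0.5566 0.1698 0.0082] [-1.7999e+02 -2.0000e-02 -1.1950e+01] units [-0.105  1.308 -0.373] yaw turn -0.004
```

```bash
python3 - <<'E'
from h import *
ims=[]
for c,(x,y) in (('scene',(360,184)),('side',(285,218)),('wrist',(320,270))):
    P=camera_params(c);im=capture(c);w,h=(50,75) if c!='wrist' else (120,180)
    ims.append(cv2.resize(im[max(y-h,0):y+h,x-w:x+w],(266,400),interpolation=cv2.INTER_CUBIC))
    print(c,[(np.round(d['rect']),round(d['p'],2)) for d in find_in(c,'objective_red')])
cv2.imwrite('pics/g1.png',np.hstack(ims))
E
```

```text
scene [(array([348., 173., 367., 197.]), 0.58)]
side [(array([278., 210., 296., 233.]), 0.78)]
wrist [(array([294., 254., 344., 316.]), 0.59), (array([462.,  56., 566., 134.]), 0.49)]
```

View pics/g1.png

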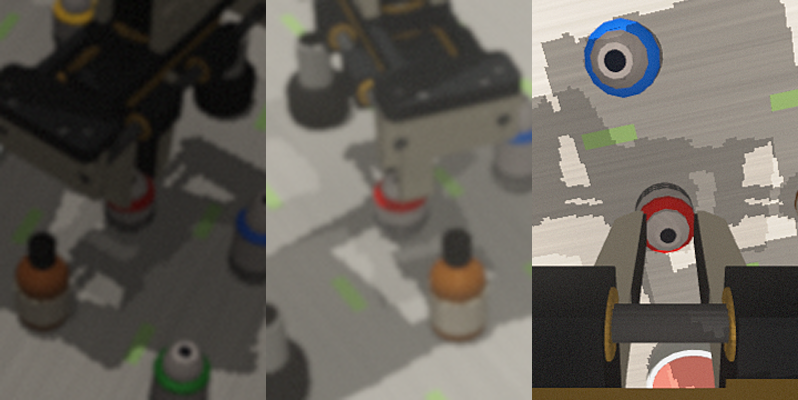

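```bash
python3 - <<'E'
from h import *
o=get_obs();print(o['grip_width'],o['grip_force'],o['joint_torque'])
p=np.array(o['tcp_pos']);yt=np.array([-.2,-.98,0])
P=camera_params('wrist');im=capture('wrist')
S,D=camera_params('scene'),camera_params('side')
print(fit(obj('red'),[(S,np.array([348,173,367,197.])),(D,np.array([278,210,296,233.]))],[.55,.17]))
print(fit(obj('red'),[(P,np.array([294,254,344,316.]))],[.55,.17]))
k=3
x0,y0=220,200
z=cv2.resize(im[y0:y0+190,x0:x0+200],None,fx=k,fy=k,interpolation=cv2.INTER_CUBIC)
def dr(X,c):
    for u in proj(P,X): cv2.circle(z,tuple(int(v) for v in (u-[x0,y0])*k),2,c,-1)
dr(np.array([p,p+yt*.012,p-yt*.012]),(0,255,0)); dr(np.array([p+[0,0,.019],p+yt*.012+[0,0,.019],p-yt*.012+[0,0,.019]]),(255,0,255))
m=obj('red')+[.557,.171,0];dr(m[80:160],(255,255,0))
cv2.imwrite('pics/g2.png',z)
E
```

```text
0.023320353119600266 0.24108465760946274 [-2.09373194e-01 -5.06328678e+01 -2.23614281e+01 -1.40046850e-01
 -1.78891432e-02 -1.50399010e-03]
(array([0.55525416, 0.1705546 ]), np.float64(3.467706732998579))
(array([0.55438746, 0.17169985]), np.float64(2.6358313913103757))
```

View pics/g2.png

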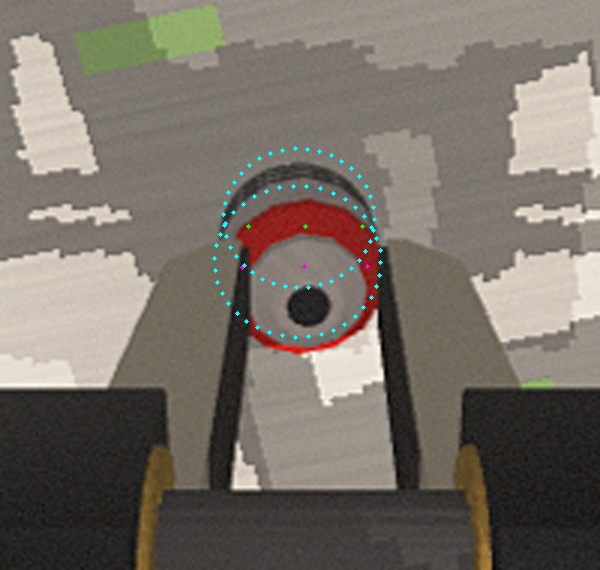

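```bash
python3 - <<'E'
from h import *
o=get_obs();p=np.array(o['tcp_pos']);yt=np.array([-.207,-.978,0]);xt=np.array([.978,-.207,0])
P=camera_params('wrist')
for dz in (0,.01,.02,.03):
  for w in (.028,.0365): print(dz,w,proj(P,[p+yt*w+xt*.0075+[0,0,dz],p+yt*w-xt*.0075+[0,0,dz]]).round().tolist())
E
```

```text
0 0.028 [[367.0, 264.0], [366.0, 286.0]]
0 0.0365 [[381.0, 264.0], [379.0, 286.0]]
0.01 0.028 [[369.0, 271.0], [368.0, 294.0]]
0.01 0.0365 [[383.0, 271.0], [382.0, 294.0]]
0.02 0.028 [[371.0, 278.0], [370.0, 302.0]]
0.02 0.0365 [[386.0, 278.0], [385.0, 301.0]]
0.03 0.028 [[374.0, 285.0], [372.0, 310.0]]
0.03 0.0365 [[389.0, 285.0], [388.0, 310.0]]
```

Measured against the images, the fingertips sit about 25 mm above where the reported TCP puts them: they are at the ring, and the pads closed around the nose. I'll open and go down in small steps, watching the force.

Emit:
move_arm([
  [60,0,0,0,0],
  [60,0,0,0,0],
  [60,0,0,0,0],
  [60,0,0,0.01,0],
  [60,0,0,0.02,0],
  [60,0,0,0.02,0],
])

```text
t: 5.38
tcp_pos: [0.5561, 0.1696, 0.0016]
orientation: [180.0, 0.0, -12.0]
force: [0.4, 0.5, 0.3]
grip_width: 0.056
grip_force: 0.0
```

Emit:
move_arm([
  [60,0,0,0.007,0],
  [60,0,0,0.007,0],
])

```text
t: 5.62
tcp_pos: [0.5564, 0.1696, -0.0002]
orientation: [180.0, 0.0, -12.0]
force: [-0.8, 0.2, 0.5]
grip_width: 0.0556
grip_force: 0.0
```

Emit:
move_arm([
  [60,0,0,0.007,0],
  [60,0,0,0.007,0],
])

```text
t: 5.88
tcp_pos: [0.5564, 0.1697, -0.0023]
orientation: [180.0, 0.0, -12.0]
force: [0.3, 0.1, 0.1]
grip_width: 0.0557
grip_force: 0.0
```

Emit:
move_arm([
  [60,0,0,0.01,0],
  [60,0,0,0.02,0],
  [60,0,0,0.03,0],
  [60,0,0,0.03,0],
])

```text
t: 6.38
tcp_pos: [0.5562, 0.1696, -0.0115]
orientation: [180.0, 0.0, -12.0]
force: [-1.5, -0.4, -0.2]
grip_width: 0.0558
grip_force: 0.0
```

```bash
python3 - <<'E'
from h import *
ims=[]
for c,(x,y) in (('scene',(360,184)),('side',(285,218)),('wrist',(320,270))):
    im=capture(c);w,h=(50,75) if c!='wrist' else (120,180)
    ims.append(cv2.resize(im[max(y-h,0):y+h,x-w:x+w],(266,400),interpolation=cv2.INTER_CUBIC))
cv2.imwrite('pics/g3.png',np.hstack(ims))
E
```

```text
(no output)
```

View pics/g3.png

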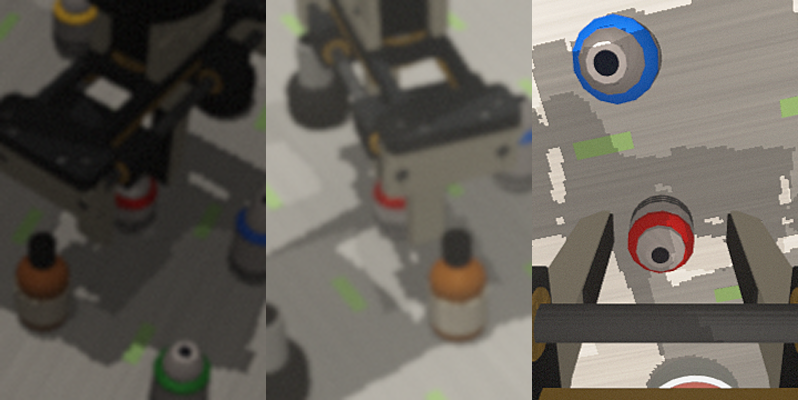

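```bash
python3 - <<'E'
from h import *
D=camera_params('side');o=get_obs();p=np.array(o['tcp_pos']);yt=np.array([-.207,-.978,0]);xt=np.array([.978,-.207,0])
for z in (0,.005,.01,.015,.02,.025):
    q=p.copy();q[2]=z
    print(z,(proj(D,[q+yt*.028+xt*.0075,q+yt*.028-xt*.0075,q+yt*.0455+xt*.0075,q+yt*.0455-xt*.0075])).round(1).tolist())
im=cv2.imread('pics/g3.png')
# finger column brightness in the side crop, in picture rows
print([(round(143+r/2.667),im[r,428].tolist()) for r in range(190,275,5)])
E
```

```text
0 [[297.6, 238.0], [288.5, 240.4], [301.3, 245.2], [292.1, 247.5]]
0.005 [[297.5, 235.7], [288.4, 238.0], [301.2, 242.8], [292.0, 245.2]]
0.01 [[297.4, 233.3], [288.2, 235.6], [301.2, 240.4], [291.9, 242.8]]
0.015 [[297.3, 230.9], [288.1, 233.2], [301.1, 238.0], [291.8, 240.4]]
0.02 [[297.2, 228.5], [288.0, 230.8], [301.0, 235.6], [291.7, 238.0]]
0.025 [[297.1, 226.0], [287.9, 228.3], [300.9, 233.1], [291.6, 235.5]]
[(214, [94, 108, 114]), (216, [96, 109, 114]), (218, [95, 108, 113]), (220, [95, 109, 113]), (222, [93, 107, 111]), (224, [96, 110, 114]), (225, [94, 108, 112]), (227, [96, 109, 113]), (229, [96, 109, 113]), (231, [95, 109, 114]), (233, [93, 103, 109]), (235, [92, 100, 102]), (237, [93, 100, 102]), (239, [94, 101, 103]), (240, [93, 99, 103]), (242, [91, 100, 106]), (244, [85, 95, 107])]
```

Side and wrist views agree: the real tips are about 25 mm above the reported TCP, so now at about 14 mm. I'll go 3 mm lower and close on the barrel.

Emit:
move_arm([
  [60,0,0,0.01,0],
  [50,0,0,0.01,0],
  [42,0,0,0.01,0],
  [38,0,0,0.01,0],
  [34,0,0,0.01,0],
  [30,0,0,0.01,0],
  [25,0,0,0.01,0],
  [20,0,0,0.01,0],
  [20,0,0,0.01,0],
], squeeze=20)

```text
t: 7.65
tcp_pos: [0.5566, 0.1697, -0.0141]
orientation: [-180.0, -0.0, -12.0]
force: [-0.4, 0.9, 0.7]
grip_width: 0.0315
grip_force: 20.0
```

Emit:
move_arm([
  [20,0,0,-0.05,0],
  [20,0,0,-0.2,0],
  [20,0,0,-0.38,0],
  [20,-0.02,0.15,-0.38,0],
  [20,-0.03,0.33,-0.38,0],
  [20,-0.04,0.5,-0.38,0],
  [20,-0.05,0.65,-0.38,0],
])

```text
t: 8.52
tcp_pos: [0.5009, -0.0197, 0.1009]
orientation: [180.0, -0.1, -12.0]
force: [1.6, -0.5, -0.6]
grip_width: 0.0315
grip_force: 20.0
```

Emit:
move_arm([
  [20,-0.02,0.2,0,0],
  [20,-0.03,0.4,0,0],
  [20,-0.04,0.55,0,0],
  [20,-0.05,0.65,0,0],
  [20,-0.05,0.65,0,0],
])

```text
t: 9.15
tcp_pos: [0.4459, -0.2077, 0.1007]
orientation: [180.0, -0.0, -12.2]
force: [0.3, 0.8, -1.0]
grip_width: 0.0314
grip_force: 20.0
```

```bash
python3 - <<'E'
from h import *
go(.4445,-.2075,.001)
im=capture('side');cv2.imwrite('pics/s1.png',im)
P=camera_params('wrist');im=capture('wrist');cv2.imwrite('pics/w2.png',im)
m=(im.max(2)<45).astype(np.uint8)
n,l,st,ce=cv2.connectedComponentsWithStats(m)
for i in range(1,n):
    if st[i,4]>1000 and st[i,1]<400: print(st[i],ray(P,ce[i],.0155).round(4))
E
```

```text
at [ 0.4459 -0.2077  0.1007] [ 1.7995e+02 -5.0000e-02 -1.2160e+01] units [-0.005 -0.     0.332] yaw turn -0.006
[ 293   63   58   55 1798] [ 0.5573 -0.2263]
[ 296  137   56   57 2508] [ 0.5047 -0.2198]
[ 298  210   53   51 1387] [ 0.45   -0.2113]
[   0  291   47   34 1228] [0.4362 0.0808]
[    0   330   640   150 22632] [ 0.2657 -0.0757]
[  382   330   258   109 13131] [ 0.264  -0.3136]
```

View pics/w2.png

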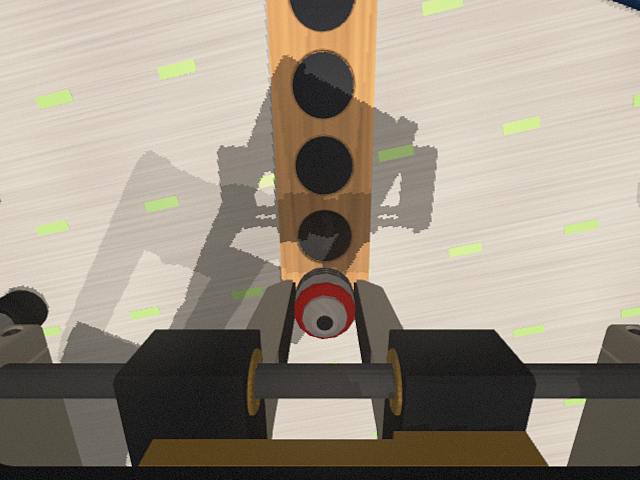

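The wrist view shows red held upright at (324,310), in line with the recess row at column 324 (nearest recess at 324,235). Lowering.

Emit:
move_arm([
  [20,-0.005,0,0.15,0],
  [20,-0.005,0,0.25,0],
  [20,-0.005,0,0.3,0],
  [20,-0.005,0,0.318,0],
  [20,-0.005,0,0.325,0],
  [20,-0.005,0,0.325,0],
])

```text
t: 10.0
tcp_pos: [0.4456, -0.2057, 0.0031]
orientation: [180.0, -0.1, -11.9]
force: [0.6, 0.3, 0.0]
grip_width: 0.0315
grip_force: 20.0
```

Emit:
move_arm([
  [20,0,0,0.002,0],
  [20,0,0,0.004,0],
  [20,0,0,0.005,0],
  [20,0,0,0.005,0],
])

```text
t: 10.5
tcp_pos: [0.4448, -0.2054, 0.0009]
orientation: [-180.0, 0.0, -12.0]
force: [0.0, 0.2, -0.3]
grip_width: 0.0312
grip_force: 20.0
```

Emit:
move_arm([
  [20,0,0,0.002,0],
  [20,0,0,0.003,0],
  [20,0,0,0.003,0],
])

```text
t: 10.88
tcp_pos: [0.4449, -0.2053, -0.0001]
orientation: [-180.0, 0.0, -12.0]
force: [0.9, -0.1, -0.7]
grip_width: 0.0314
grip_force: 20.0
```

Emit:
move_arm([
  [20,0,0,0.002,0],
  [20,0,0,0.002,0],
])

```text
t: 11.12
tcp_pos: [0.4449, -0.2054, -0.0002]
orientation: [180.0, -0.0, -12.0]
force: [-1.6, 2.1, 5.1]
grip_width: 0.0313
grip_force: 20.0
```

Contact reads 5 N, at the expected height. Release and lift.

Emit:
move_arm([
  [35,0,0,-0.001,0],
  [38,0,0,-0.001,0],
  [45,0,0,-0.001,0],
  [60,0,0,-0.001,0],
  [60,0,0,-0.001,0],
  [60,0,0,-0.1,0],
  [60,0,0,-0.25,0],
  [60,0,0,-0.4,0],
  [60,0,0,-0.4,0],
])

```text
t: 12.25
tcp_pos: [0.4472, -0.2071, 0.1229]
orientation: [179.8, -0.4, -11.9]
force: [-0.2, 0.0, 0.6]
grip_width: 0.0557
grip_force: 0.0
```

```bash
python3 - <<'E'
from h import *
im=capture('side');cv2.imwrite('pics/s2.png',cv2.resize(im[300:480,240:600],None,fx=2,fy=2))
go(.455,.299,.12)
E
```

```text
at [ 0.4458 -0.2061  0.1208] [179.91  -0.2  -11.95] units [-3.190e-01 -1.653e+00 -1.000e-03] yaw turn -0.004
```

View pics/s2.png

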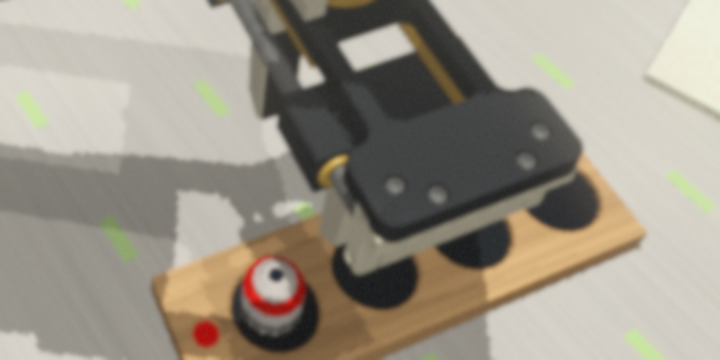

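Red stands upright in the recess by the dot (at 275,300 in the crop). On to yellow.

Emit:
move_arm([
  [60,-0.04,-0.2,0,0],
  [60,-0.08,-0.4,0,0],
  [60,-0.12,-0.6,0,0],
  [60,-0.16,-0.8,0,0],
  [60,-0.16,-0.83,0,0],
])

```text
t: 12.92
tcp_pos: [0.4474, 0.0518, 0.1177]
orientation: [-180.0, 0.2, -11.7]
force: [-0.1, -0.4, -0.5]
grip_width: 0.056
grip_force: 0.0
```

Emit:
move_arm([
  [60,-0.04,-0.2,0,0],
  [60,-0.08,-0.4,0,0],
  [60,-0.12,-0.6,0,0],
  [60,-0.16,-0.8,0,0],
  [60,-0.16,-0.825,0,0],
  [60,-0.16,-0.825,0,0],
])

```text
t: 13.68
tcp_pos: [0.4536, 0.2993, 0.118]
orientation: [179.9, 0.1, -11.9]
force: [-0.1, -0.7, -0.4]
grip_width: 0.0559
grip_force: 0.0
```

```bash
python3 - <<'E'
from h import *
P=camera_params('wrist');im=capture('wrist')
for d in find_in('wrist','objective_yellow'):
    x,r=fit(obj('yellow'),[(P,np.array(d['rect']))],[.455,.299]);print(np.round(d['rect']),round(d['p'],2),x,r)
go(.455,.299,-.011)
E
```

```text
[301. 209. 338. 254.] 0.61 [0.45374339 0.30163333] 1.660177819961575
at [0.4538 0.2983 0.1186] [ 1.7991e+02  6.0000e-02 -1.2050e+01] units [ 0.004 -0.004  0.432] yaw turn -0.005
```

Emit:
move_arm([
  [60,0.001,-0.006,0.15,0],
  [60,0.001,-0.006,0.3,0],
  [60,0.001,-0.006,0.39,0],
  [60,0.001,-0.006,0.43,0],
  [60,0.001,-0.006,0.43,0],
  [48,0.001,-0.006,0.43,0],
  [42,0.001,-0.006,0.43,0],
  [38,0.001,-0.006,0.43,0],
  [34,0.001,-0.006,0.43,0],
  [30,0.001,-0.006,0.43,0],
  [20,0.001,-0.006,0.43,0],
  [20,0.001,-0.006,0.43,0],
], squeeze=20)

```text
t: 15.28
tcp_pos: [0.455, 0.3025, -0.0091]
orientation: [-179.9, -0.1, -12.0]
force: [0.4, 3.5, 5.3]
grip_width: 0.0318
grip_force: 20.0
```

```bash
python3 -c "
from h import *
go(.5034,-.2194,.105)"
```

```text
at [ 0.455   0.3025 -0.0091] [-1.7993e+02 -6.0000e-02 -1.1950e+01] units [ 0.518  1.668 -0.382] yaw turn -0.004
```

Emit:
move_arm([
  [20,0,0,-0.03,0],
  [20,0,0,-0.2,0],
  [20,0,0,-0.38,0],
  [20,0.05,0.15,-0.38,0],
  [20,0.1,0.33,-0.38,0],
  [20,0.15,0.5,-0.38,0],
  [20,0.2,0.67,-0.38,0],
  [20,0.26,0.83,-0.38,0],
])

```text
t: 16.27
tcp_pos: [0.4781, 0.0404, 0.1043]
orientation: [180.0, 0.1, -12.0]
force: [-0.4, 0.5, -1.0]
grip_width: 0.0313
grip_force: 20.0
```

Emit:
move_arm([
  [20,0.05,0.2,0,0],
  [20,0.1,0.38,0,0],
  [20,0.16,0.55,0,0],
  [20,0.22,0.72,0,0],
  [20,0.26,0.835,0,0],
  [20,0.26,0.835,0,0],
  [20,0.26,0.835,0,0],
])

```text
t: 17.15
tcp_pos: [0.5027, -0.2181, 0.1039]
orientation: [-179.9, 0.1, -12.0]
force: [-0.4, 0.3, -1.6]
grip_width: 0.0316
grip_force: 20.0
```

```bash
python3 - <<'E'
from h import *
cv2.imwrite('pics/w3.png',capture('wrist')[150:400,180:480])
go(.5034,-.2194,.008)
E
```

```text
at [ 0.5029 -0.2177  0.104 ] [-1.7995e+02  1.0000e-01 -1.1930e+01] units [0.004 0.005 0.32 ] yaw turn -0.004
```

View pics/w3.png

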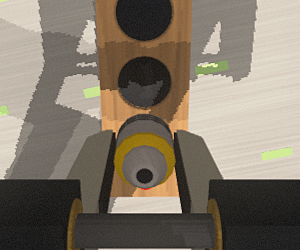

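Yellow is held upright at crop (144,160), in line with the row. Lowering.

Emit:
move_arm([
  [20,0.004,0.005,0.15,0],
  [20,0.004,0.005,0.25,0],
  [20,0.004,0.005,0.295,0],
  [20,0.004,0.005,0.315,0],
  [20,0.004,0.005,0.323,0],
  [20,0.004,0.005,0.323,0],
])

```text
t: 17.95
tcp_pos: [0.5051, -0.221, 0.0083]
orientation: [180.0, -0.1, -11.9]
force: [0.6, -0.4, -0.7]
grip_width: 0.0311
grip_force: 20.0
```

Emit:
move_arm([
  [20,0,0,0.002,0],
  [20,0,0,0.004,0],
  [20,0,0,0.004,0],
])

```text
t: 18.32
tcp_pos: [0.5045, -0.2208, 0.0064]
orientation: [180.0, -0.0, -12.0]
force: [-0.5, 0.4, -1.2]
grip_width: 0.0312
grip_force: 20.0
```

Emit:
move_arm([
  [20,0,0,0.002,0],
  [20,0,0,0.003,0],
  [20,0,0,0.003,0],
])

```text
t: 18.7
tcp_pos: [0.5044, -0.2207, 0.0053]
orientation: [-180.0, 0.0, -12.0]
force: [0.2, 0.5, -0.8]
grip_width: 0.0315
grip_force: 20.0
```

Emit:
move_arm([
  [20,0,0,0.002,0],
  [20,0,0,0.002,0],
])

```text
t: 18.95
tcp_pos: [0.5046, -0.2208, 0.005]
orientation: [180.0, -0.0, -12.0]
force: [-0.9, 0.3, 1.5]
grip_width: 0.0312
grip_force: 20.0
```

Emit:
move_arm([
  [20,0,0,0.002,0],
  [20,0,0,0.002,0],
])

```text
t: 19.2
tcp_pos: [0.5046, -0.2208, 0.0049]
orientation: [180.0, -0.0, -12.0]
force: [-1.9, 1.1, 7.0]
grip_width: 0.0319
grip_force: 20.0
```

Emit:
move_arm([
  [35,0,0,-0.001,0],
  [38,0,0,-0.001,0],
  [45,0,0,-0.001,0],
  [60,0,0,-0.001,0],
  [60,0,0,-0.001,0],
  [60,0,0,-0.1,0],
  [60,0,0,-0.25,0],
  [60,0,0,-0.39,0],
  [60,0,0,-0.39,0],
])

```text
t: 20.32
tcp_pos: [0.5068, -0.2223, 0.1249]
orientation: [179.8, -0.4, -12.0]
force: [0.7, -0.0, -0.5]
grip_width: 0.0556
grip_force: 0.0
```

```bash
python3 -c "
from h import *
go(.637,.058,.12)"
```

```text
at [ 0.5068 -0.2223  0.1249] [179.83  -0.41 -11.95] units [ 0.231 -1.004  0.015] yaw turn -0.004
```

Emit:
move_arm([
  [60,0.05,-0.19,0,0],
  [60,0.09,-0.38,0,0],
  [60,0.14,-0.57,0,0],
  [60,0.19,-0.76,0,0],
  [60,0.23,-0.92,0,0],
  [60,0.235,-1.0,0,0],
  [60,0.235,-1.0,0,0],
  [60,0.235,-1.0,0,0],
])

```text
t: 21.32
tcp_pos: [0.6348, 0.0574, 0.1201]
orientation: [180.0, 0.1, -12.0]
force: [-0.2, -1.4, -0.0]
grip_width: 0.0559
grip_force: 0.0
```

```bash
python3 - <<'E'
from h import *
P=camera_params('wrist');im=capture('wrist')
for d in find_in('wrist','objective_green'):
    x,r=fit(obj('green'),[(P,np.array(d['rect']))],[.637,.058]);print(np.round(d['rect']),round(d['p'],2),x,r)
go(.637,.058,-.007)
E
```

```text
[303. 208. 342. 252.] 0.68 [0.63597812 0.05685055] 0.8133589640369792
at [0.6351 0.0568 0.1208] [ 1.7997e+02  4.0000e-02 -1.2040e+01] units [ 0.005 -0.005  0.426] yaw turn -0.005
```

Emit:
move_arm([
  [60,0.003,-0.002,0.15,0],
  [60,0.003,-0.002,0.3,0],
  [60,0.003,-0.002,0.39,0],
  [60,0.003,-0.002,0.424,0],
  [60,0.003,-0.002,0.424,0],
  [48,0.003,-0.002,0.424,0],
  [42,0.003,-0.002,0.424,0],
  [38,0.003,-0.002,0.424,0],
  [34,0.003,-0.002,0.424,0],
  [30,0.003,-0.002,0.424,0],
  [20,0.003,-0.002,0.424,0],
  [20,0.003,-0.002,0.424,0],
], squeeze=20)

```text
t: 22.92
tcp_pos: [0.6371, 0.0589, -0.0055]
orientation: [-180.0, -0.1, -12.0]
force: [-0.4, 3.2, 6.1]
grip_width: 0.0318
grip_force: 20.0
```

```bash
python3 -c "
from h import *
go(.5623,-.2314,.107)"
```

```text
at [ 0.6371  0.0589 -0.0055] [-1.7996e+02 -5.0000e-02 -1.1950e+01] units [-0.043  0.998 -0.376] yaw turn -0.004
```

Emit:
move_arm([
  [20,0,0,-0.03,0],
  [20,0,0,-0.2,0],
  [20,0,0,-0.38,0],
  [20,-0.01,0.15,-0.38,0],
  [20,-0.02,0.34,-0.38,0],
  [20,-0.02,0.53,-0.38,0],
  [20,-0.03,0.72,-0.38,0],
  [20,-0.04,0.9,-0.38,0],
  [20,-0.043,1.0,-0.38,0],
  [20,-0.043,1.0,-0.38,0],
  [20,-0.043,1.0,-0.38,0],
])

```text
t: 24.3
tcp_pos: [0.5614, -0.2317, 0.1076]
orientation: [-180.0, 0.1, -12.0]
force: [0.1, 0.7, -1.7]
grip_width: 0.0313
grip_force: 20.0
```

```bash
python3 - <<'E'
from h import *
cv2.imwrite('pics/w4.png',capture('wrist')[150:400,180:480])
go(.5623,-.2314,.012)
E
```

```text
at [ 0.5616 -0.2313  0.1077] [-1.7997e+02  6.0000e-02 -1.1920e+01] units [0.003 0.    0.319] yaw turn -0.004
```

View pics/w4.png

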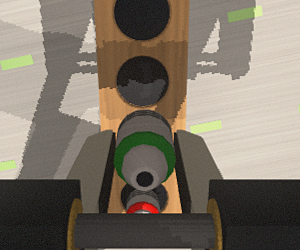

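Green is held upright at crop (145,155). I'll check numerically that red and yellow stand where expected before lowering.

```bash
python3 - <<'E'
from h import *
for c in ('scene','side'):
    P=camera_params(c);im=capture(c);cv2.imwrite(f'pics/{c}5.png',im)
    for k in ('red','yellow','green','blue'):
        for d in find_in(c,'objective_'+k)[:2]:
            x,r=fit(obj(k)+[0,0,.014 if k!='green' else .127],[(P,np.array(d['rect']))],[.5,-.2]);print(c,k,np.round(d['rect']),round(d['p'],2),x.round(4),round(r,1))
a=cv2.imread('pics/side5.png')[330:480,280:580];b=cv2.imread('pics/scene5.png')[280:480,90:310]
cv2.imwrite('pics/c5.png',np.hstack([cv2.resize(a,(480,240)),cv2.resize(b,(264,240))]))
E
```

```text
scene yellow [316. 198. 335. 233.] 0.5 [0.5419 0.0801] 3.0
scene yellow [166. 367. 184. 385.] 0.44 [ 0.4903 -0.2119] 13.0
scene green [180. 368. 215. 407.] 0.78 [ 0.5683 -0.2327] 5.0
scene blue [395. 181. 419. 214.] 0.68 [0.6424 0.1614] 1.5
side yellow [414. 410. 447. 448.] 0.58 [ 0.5024 -0.2219] 1.3
side green [480. 324. 519. 378.] 0.87 [ 0.5515 -0.2363] 3.0
side blue [322. 177. 340. 215.] 0.81 [0.6304 0.1545] 1.2
```

View pics/c5.png

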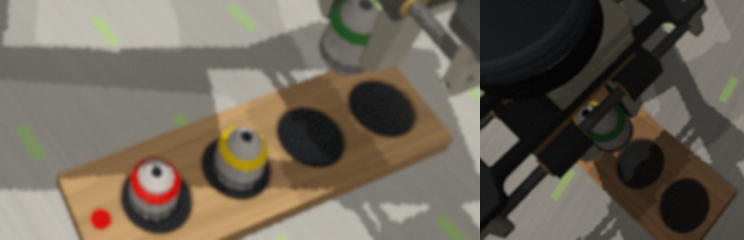

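Red and yellow stand upright in recesses 1 and 2 (crop 157,190 and 240,160), and 3 and 4 are free. Lowering green.

Emit:
move_arm([
  [20,0.003,0,0.15,0],
  [20,0.003,0,0.25,0],
  [20,0.003,0,0.3,0],
  [20,0.003,0,0.319,0],
  [20,0.003,0,0.324,0],
  [20,0.003,0,0.324,0],
])

```text
t: 25.6
tcp_pos: [0.5635, -0.233, 0.0119]
orientation: [180.0, -0.1, -12.0]
force: [0.5, -0.4, -1.9]
grip_width: 0.0313
grip_force: 20.0
```

Emit:
move_arm([
  [20,0,0,0.002,0],
  [20,0,0,0.003,0],
  [20,0,0,0.003,0],
])

```text
t: 25.98
tcp_pos: [0.5628, -0.2325, 0.01]
orientation: [180.0, -0.0, -12.0]
force: [0.2, 0.7, -1.6]
grip_width: 0.0316
grip_force: 20.0
```

Emit:
move_arm([
  [20,0,0,0.002,0],
  [20,0,0,0.003,0],
  [20,0,0,0.003,0],
])

```text
t: 26.35
tcp_pos: [0.5627, -0.2325, 0.0089]
orientation: [-180.0, 0.0, -12.0]
force: [-0.4, 0.8, -1.8]
grip_width: 0.0316
grip_force: 20.0
```

Emit:
move_arm([
  [20,0,0,0.002,0],
  [20,0,0,0.002,0],
])

```text
t: 26.6
tcp_pos: [0.5628, -0.2325, 0.0085]
orientation: [180.0, -0.0, -12.0]
force: [-0.9, 0.8, 0.1]
grip_width: 0.0314
grip_force: 20.0
```

Emit:
move_arm([
  [20,0,0,0.002,0],
  [20,0,0,0.002,0],
])

```text
t: 26.85
tcp_pos: [0.5629, -0.2325, 0.0085]
orientation: [180.0, -0.0, -11.9]
force: [-3.0, 0.9, 4.5]
grip_width: 0.0312
grip_force: 20.0
```

Emit:
move_arm([
  [35,0,0,-0.001,0],
  [38,0,0,-0.001,0],
  [45,0,0,-0.001,0],
  [60,0,0,-0.001,0],
  [60,0,0,-0.001,0],
  [60,0,0,-0.1,0],
  [60,0,0,-0.25,0],
  [60,0,0,-0.39,0],
  [60,0,0,-0.39,0],
])

```text
t: 27.98
tcp_pos: [0.5651, -0.2339, 0.129]
orientation: [179.8, -0.4, -12.0]
force: [0.0, -0.3, -0.2]
grip_width: 0.0557
grip_force: 0.0
```

```bash
python3 -c "
from h import *
go(.640,.170,.125)"
```

```text
at [ 0.5651 -0.2339  0.129 ] [179.83  -0.44 -11.95] units [-0.035 -1.369  0.009] yaw turn -0.004
```

Emit:
move_arm([
  [60,0,-0.19,0,0],
  [60,-0.01,-0.38,0,0],
  [60,-0.01,-0.56,0,0],
  [60,-0.015,-0.7,0,0],
])

```text
t: 28.48
tcp_pos: [0.6011, -0.0237, 0.1233]
orientation: [-180.0, 0.1, -11.9]
force: [0.9, -0.8, -0.4]
grip_width: 0.0557
grip_force: 0.0
```

Emit:
move_arm([
  [60,0,-0.19,0,0],
  [60,-0.01,-0.38,0,0],
  [60,-0.01,-0.56,0,0],
  [60,-0.015,-0.665,0,0],
  [60,-0.015,-0.665,0,0],
  [60,-0.015,-0.665,0,0],
])

```text
t: 29.22
tcp_pos: [0.6381, 0.1694, 0.1235]
orientation: [179.9, 0.1, -11.9]
force: [-0.3, 0.1, 0.5]
grip_width: 0.0556
grip_force: 0.0
```

```bash
python3 - <<'E'
from h import *
P=camera_params('wrist');im=capture('wrist')
for d in find_in('wrist','objective_blue'):
    x,r=fit(obj('blue'),[(P,np.array(d['rect']))],[.640,.170]);print(np.round(d['rect']),round(d['p'],2),x,r)
go(.640,.170,-.004)
E
```

```text
at [0.6384 0.1686 0.1242] [ 1.7996e+02  5.0000e-02 -1.2030e+01] units [ 0.005 -0.006  0.427] yaw turn -0.005
```

Emit:
move_arm([
  [60,0.004,-0.006,0.15,0],
  [60,0.004,-0.006,0.3,0],
  [60,0.004,-0.006,0.39,0],
  [60,0.004,-0.006,0.43,0],
  [60,0.004,-0.006,0.43,0],
  [48,0.004,-0.006,0.43,0],
  [42,0.004,-0.006,0.43,0],
  [38,0.004,-0.006,0.43,0],
  [34,0.004,-0.006,0.43,0],
  [30,0.004,-0.006,0.43,0],
  [20,0.004,-0.006,0.43,0],
  [20,0.004,-0.006,0.43,0],
], squeeze=20)

```text
t: 30.82
tcp_pos: [0.6407, 0.172, -0.0037]
orientation: [-180.0, -0.1, -12.0]
force: [-0.5, 2.8, 4.2]
grip_width: 0.0315
grip_force: 20.0
```

```bash
python3 -c "
from h import *
go(.6211,-.2434,.107)"
```

```text
at [ 0.6407  0.172  -0.0037] [-1.7996e+02 -5.0000e-02 -1.1950e+01] units [ 0.223  1.368 -0.37 ] yaw turn -0.004
```

Emit:
move_arm([
  [20,0,0,-0.03,0],
  [20,0,0,-0.2,0],
  [20,0,0,-0.38,0],
  [20,0.03,0.15,-0.38,0],
  [20,0.06,0.34,-0.38,0],
  [20,0.09,0.53,-0.38,0],
  [20,0.11,0.68,-0.38,0],
])

```text
t: 31.7
tcp_pos: [0.6293, -0.0375, 0.1095]
orientation: [179.9, 0.1, -12.0]
force: [-0.0, 0.3, -2.1]
grip_width: 0.0311
grip_force: 20.0
```

Emit:
move_arm([
  [20,0.03,0.19,0,0],
  [20,0.06,0.37,0,0],
  [20,0.09,0.55,0,0],
  [20,0.113,0.685,0,0],
  [20,0.113,0.685,0,0],
  [20,0.113,0.685,0,0],
])

```text
t: 32.45
tcp_pos: [0.6202, -0.2425, 0.1092]
orientation: [-180.0, 0.1, -12.0]
force: [-1.0, 0.5, -2.3]
grip_width: 0.0316
grip_force: 20.0
```

```bash
python3 - <<'E'
from h import *
a=capture('side')[270:470,300:620];b=capture('wrist')[150:400,180:480]
cv2.imwrite('pics/c6.png',np.hstack([cv2.resize(a,(480,300)),cv2.resize(b,(300,300))]))
go(.6211,-.2434,.0135)
E
```

```text
at [ 0.6207 -0.2415  0.1096] [-1.7997e+02  6.0000e-02 -1.1880e+01] units [0.003 0.006 0.32 ] yaw turn -0.003
```

View pics/c6.png

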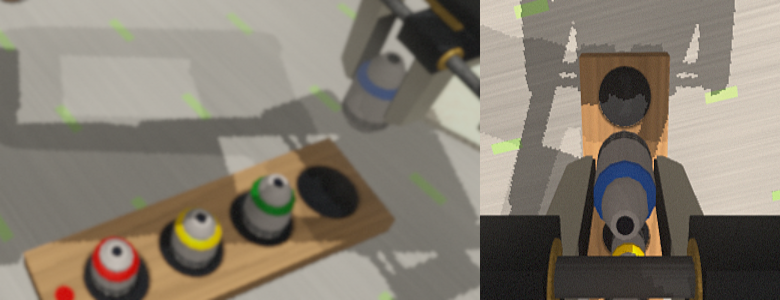

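Red, yellow and green stand in order, and blue is held upright over the last recess. Lowering.

Emit:
move_arm([
  [20,0.003,0.004,0.15,0],
  [20,0.003,0.004,0.25,0],
  [20,0.003,0.004,0.3,0],
  [20,0.003,0.004,0.317,0],
  [20,0.003,0.004,0.322,0],
  [20,0.003,0.004,0.322,0],
])

```text
t: 33.3
tcp_pos: [0.6224, -0.2447, 0.0144]
orientation: [180.0, -0.1, -11.9]
force: [0.5, 0.3, -1.7]
grip_width: 0.0312
grip_force: 20.0
```

Emit:
move_arm([
  [20,0,0,0.002,0],
  [20,0,0,0.003,0],
  [20,0,0,0.003,0],
])

```text
t: 33.67
tcp_pos: [0.6216, -0.2444, 0.0124]
orientation: [180.0, -0.0, -12.0]
force: [-0.3, -0.1, -2.4]
grip_width: 0.0314
grip_force: 20.0
```

Emit:
move_arm([
  [20,0,0,0.002,0],
  [20,0,0,0.003,0],
  [20,0,0,0.003,0],
])

```text
t: 34.05
tcp_pos: [0.6215, -0.2442, 0.0113]
orientation: [-180.0, 0.0, -12.0]
force: [-0.3, -0.1, -1.2]
grip_width: 0.0315
grip_force: 20.0
```

Emit:
move_arm([
  [20,0,0,0.002,0],
  [20,0,0,0.002,0],
])

```text
t: 34.3
tcp_pos: [0.6215, -0.2443, 0.0107]
orientation: [-180.0, 0.0, -12.0]
force: [-1.3, 0.3, -1.3]
grip_width: 0.0317
grip_force: 20.0
```

Emit:
move_arm([
  [20,0,0,0.002,0],
  [20,0,0,0.002,0],
])

```text
t: 34.55
tcp_pos: [0.6216, -0.2443, 0.0103]
orientation: [180.0, -0.0, -12.0]
force: [-0.4, -0.5, -0.2]
grip_width: 0.0317
grip_force: 20.0
```

Emit:
move_arm([
  [20,0,0,0.002,0],
  [20,0,0,0.002,0],
])

```text
t: 34.8
tcp_pos: [0.6218, -0.2443, 0.0103]
orientation: [180.0, -0.0, -12.0]
force: [-1.8, 1.3, 5.1]
grip_width: 0.0315
grip_force: 20.0
```

Contact. Release, lift and move the arm clear for a last look.

Emit:
move_arm([
  [35,0,0,-0.001,0],
  [38,0,0,-0.001,0],
  [45,0,0,-0.001,0],
  [60,0,0,-0.001,0],
  [60,0,0,-0.001,0],
  [60,0,0,-0.1,0],
  [60,0,0,-0.25,0],
  [60,0,0,-0.45,0],
  [60,0,0,-0.6,0],
  [60,0,0,-0.6,0],
])

```text
t: 36.05
tcp_pos: [0.624, -0.2456, 0.195]
orientation: [179.8, -0.5, -11.9]
force: [0.1, -0.3, -0.5]
grip_width: 0.0556
grip_force: 0.0
```

```bash
python3 - <<'E'
from h import *
im=capture('side');cv2.imwrite('pics/f.png',im)
o=get_obs();print(o['t'],o['tcp_pos'],o['force'])
E
```

```text
36.1 [ 0.62252247 -0.24484895  0.19185057] [ 0.77019707 -0.30813034 -0.35102792]
```

View pics/f.png

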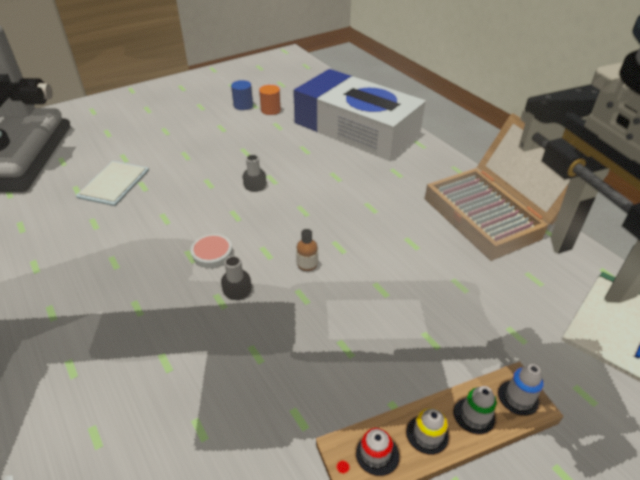

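All four stand upright in their recesses in order (red 378,450; yellow 431,430; green 480,408; blue 525,388). The eyepieces, oil bottle and dish have not moved.

```bash
python3 -c "
from bench import *
print(job_done())"
```

```text
the job is handed in; nothing more can be done
None
```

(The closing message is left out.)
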